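# Prove the lid stay of a specimen case

## Task

Prove the newly fitted folding stay of the specimen case on the bench: raise the lid by its bar until the stay snaps over and locks, and let go so that the stay alone carries the lid. Then break the stay's joint by pressing its knob down past straight while the lid still stands up, and lower the lid by its bar until it is fully shut, without letting it fall. Never force the lid against the straight or locked stay so hard that the stay's foot slips in its slot, and leave the other things on the bench and in the case where they are.

Things in the scene. Friction and masses are not known exactly. Their poses are not given: they have to be found in the camera images.
- case: Pine specimen case, 150 deep (x) x 260 wide (y) x 90 high, fixed to the bench. Origin: centre of its underside; x points from the front (bar side) to the back (hinge side), z up. Its lid, a pine board 150 x 260 x 12 of 0.5 to 0.7 kg, lies on top, hinged along the back top edge. The folding stay, two flat steel links, is outside the +y end wall.
- hinge (a point): Middle of the lid's hinge line (along the case's y), at the back top edge of the case: 75 mm behind and 90 mm above its origin. The stay's upper link turns on the lid's +y end 60 mm from this line and is 70 mm long; the lower link's length is set by a clamped end piece, 65 to 75 mm. Both meet at the knee. Lid shut: stay folded, knee hanging near the bench.
- bar (a point): Middle of the lid's pull bar: a round steel bar, 10 mm thick, 110 long, parallel to the hinge line, 190 mm from it, 40 ahead of the lid's front edge, carried at its two ends, 6 mm above the plane of the lid's underside. Lid shut: 96 mm above the bench, free air around it; lid up: it is the topmost part, still in front of the hinge line.
- foot_pivot (a point): Pivot of the stay's lower link on its foot plate, about 120 mm in front of and 20 below the hinge line, on the +y end. The foot is clamped by friction in a level slot along the case's x, up to 4 mm either way from there; it slips above about 55 N along the slot: some 18 N at the bar against the straight or locked stay. It must not slip by 2 mm.
- knob (a point): On the axis of the stay's release knob at the knee: round steel, 18 mm across, sticking out along +y, 147 to 197 mm from the case's middle plane; this point is at 177 mm, 47 mm outside the lid's end. Pressing the locked knob down and back, along the circle about foot_pivot, with about 2 to 6 N takes the knee back through straight and begins to draw the lid down.
- lid (a joint): Lid angle in rad: 0 shut, grows as it opens. It stops firmly where the stay's links come in line, at 1.2 to 1.56 depending on the stay's setting. The hinge is stiff (friction about 0.27 N m): unheld, with the stay broken, the lid stands by itself above about 1.1 rad and falls shut from lower; it must never close faster than 1.5 rad/s.
- knee (a joint): Knee angle in rad: about 0 (-0.3 to 0.3) lid shut, 2.17 links in line, 2.57 at the stop past straight (locked). Once in line, a weak spring snaps the knee up past straight, at the latest when the pull on the lid is eased by a few mm; the lid then has about 0.06 rad of play and cannot be lowered. If let go less than about 0.3 rad short of straight when broken, the spring may lock it again.
- slate: Bystander: grey stone lying in the case, 75 x 60 x 28 mm; origin under its centre.
- tray: Bystander: white open plastic tray lying in the case, 70 x 90 x 25 mm; origin under its centre.
- bottle: Bystander: white plastic bottle standing to the -y side of the case, 52 mm across, 140 high; origin under its centre.
- jar: Bystander: glass jar standing behind the case, 64 mm across, 80 high; origin under its centre.
- slab: Bystander: grey stone slab lying behind the case, 80 x 130 x 30 mm; origin under its centre.
- brush: Bystander: hand brush lying flat beside the case's -y front corner; origin under its middle.
- mug: Bystander: blue ceramic mug standing to the +y side of the case, 76 mm across, 85 high; origin under its centre.

How it is judged:
On the way, in this order (a step that is already met when the one before it is completed fails the run):
1. the lid is up, the stay's knee is past straight and locked, and the robot has let go of the case (value of joint knee above 2.27 rad and value of joint lid above 1.1 rad and contact force between the fingers and case below 0.1 N), for 0.5 s.
2. the stay's joint is broken (folded back past straight) while the lid still stands up (value of joint knee below 1.9 rad and value of joint lid above 0.9 rad), for 0.1 s.
At the end, for the whole second after the job is handed in: The lid is fully shut (joint under 0.03 rad) and at rest, and the robot has let go of the case (value of joint lid below 0.03 rad and velocity of joint lid between -0.05 and 0.05 rad/s and contact force between the fingers and case below 0.1 N); the robot touches nothing.
It fails at once if the stay's foot slips in its slot by 2 mm or more (distance of foot_pivot from where it was at the start of the episode above 0.002 m).
It fails at once if the lid closes faster than 1.5 rad/s (falls) (velocity of joint lid below -1.5 rad/s).
It fails at once if another thing on the bench or in the case is moved by more than 30 mm (distance of any of slate, tray, bottle, jar, slab, brush, mug from where it was at the start of the episode above 0.03 m).
It also fails if it takes over 72 s, if anything falls off the work surface, if the arm or the gripper's body presses on something with over 40 N, if the wrist force passes 120 N, or if a joint passes its speed limit or range.

## Robot

A 6-joint arm with a two-finger parallel gripper is mounted at the origin on the work surface. World frame = base frame: x ahead of the robot, y to its left, z up, the work surface at z = 0. Lengths are in m, angles in rad, forces in N, time in s.
With the tool pointing down it reaches from about 0.35 to 0.775 m from the base axis. Payload 7.3 kg.
Tool frame: the origin (TCP) lies midway between the tips of the shut fingers; the grasp point (between the pads) lies 19 mm behind it; z points along the fingers, y is the line along which they close (so a half turn about z gives the same grasp; the last joint's range is limited). The gripper opens to 92 mm and grips with 3 to 60 N. Pads are 19 mm wide; open, the fingers measure 130 mm over their backs; the gripper's body (75 mm by 190 mm) begins 47 mm behind the grasp point.
Start: joints at [-1.336, 0.342, 1.524, -0, 1.275, -0.146], TCP at [0.195, -0.487, 0.227] pointing down, gripper open.
Joint ranges: [-2.53, 2.53], [-0.77, 2.02], [0.04, 2.7], [-1, 4.14], [0.28, 2.66], [-3.11, 3.11]. Speed limits (rad/s): [2.57, 2.57, 3.14, 3.14, 3.14, 3.14].

## Interface

Orientations are given as [roll, pitch, yaw] about the fixed x, y, z axes, in that order (R = Rz(yaw) Ry(pitch) Rx(roll)).
In Python, from cell import monitor, vision, workorder gives the robot as it stands.
- The arm moves only by the tool move_arm, never from a script. Its argument "rows" is a list of rows, each a list of 5 numbers: the shift along the world's x, y, z in mm, then the turn about the world's z in rad, then the closure, from -1 (fully open) to 1 (shut). A call has 1 to 12 rows; each row shifts and turns the commanded pose from where the row before left it; what a row does not reach is not made up. A row lasts 1/10 s, in which the tool goes at most 50 mm and 8.59 degrees, less where a joint would pass 70% of its speed; a pose out of reach is approached as far as the arm can. A call is refused whole if a number of a shift passes 50 or a number of a turn 0.15, either way. A call with a gripper value outside its range is refused whole. The fingers move at their own pace and stop on an object; "newtons" is the grip in N (left out, the last holds). Time passes only in rows, so rows that do not move let the fingers close. It gives the time, the measured TCP pose, the force, the opening and the grip force at its end, in the units of the state.
- monitor.observe(): the state, without advancing time (a new reading comes with each control period).
- vision.read_camera(name): name is "side" or "top"; returns the picture (384x512x3 uint8, red, green, blue); there is no depth.
- vision.get_calibration(name): a dict with "K" (3x3 intrinsics, pixels), "T" (4x4, takes a point from camera to world coordinates). Camera axes: x right, y up, looking along -z (the intrinsics and any distortion apply to the point x, -y, -z); pixel columns grow to the right and rows downward; lengths in m; the calibration is good to about 2 mm. A picture is of the moment at which its call begins. get_calibration takes no time and is no camera call.
- workorder.hand_in(): hands the job in; it is judged then, once.
The state is a dict: "time": time; "qpos": joint angles; "qvel": joint speeds; "joint_efforts": joint torques, N m; "tool_pos": TCP position; "tool_rot": TCP orientation; "contact_force": force on the tool from outside, world axes, zero at the start; "torque": the same for the moment, N m; "opening": finger opening in m; "grip_force": force on a finger pad.
Only numpy, scipy, OpenCV 4.12 (cv2) and the standard library are available. Lean on these libraries where they do the work, as an engineer would, in place of code of your own. Each camera call takes 0.05 s, during which the arm holds its last target. There are 200 camera calls.

## Working session

There is one attempt and no reset: what is moved stays moved. The work goes in short steps, Python scripts to look and compute and a tool call to move; the robot and the scene stay as the last step left them, time stands still between calls to the robot, and variables do not carry over. Pictures are saved under pics/ and viewed, at most 10 in all, crops included, and the job is handed in when it is done.

Besides the shell and the picture viewer there is one more tool, called after "Emit:" by a JSON object that holds its "fn" and its "kwargs", one argument or row to a line. move_arm: Moves the arm, as the interface text tells. Its arguments: {"type":"object","properties":{"rows":{"type":"array","items":{"type":"array","items":{"type":"number"}}},"newtons":{"type":"number"}},"required":["rows"]}

```bash
mkdir -p pics; cat > h.py <<'E'
import cv2, numpy as np
from cell import monitor, vision, workorder
def shot(n,f):
    im=vision.read_camera(n); cv2.imwrite(f'pics/{f}.png',im[:,:,::-1]); return im
def proj(n,P):
    c=vision.get_calibration(n);K=np.array(c['K']);T=np.array(c['T'])
    p=(np.atleast_2d(P)-T[:3,3])@T[:3,:3]; p=p*[1,-1,-1]
    q=p@K.T; return q[:,:2]/q[:,2:]
def ray(n,uv):
    c=vision.get_calibration(n);K=np.array(c['K']);T=np.array(c['T'])
    d=np.linalg.solve(K,[uv[0],uv[1],1])*[1,-1,-1]; return T[:3,3],T[:3,:3]@d
def onz(n,uv,z):
    o,d=ray(n,uv); return o+d*(z-o[2])/d[2]
def tri(a,ua,b,ub):
    o,d=ray(a,ua);p,e=ray(b,ub)
    s=np.linalg.lstsq(np.c_[d,-e],p-o,rcond=None)[0]
    A,B=o+d*s[0],p+e*s[1]; return (A+B)/2,np.linalg.norm(A-B)
E
python3 - <<'E'
from h import *
a=shot('top','top0');b=shot('side','side0')
for n in('top','side'):
    c=vision.get_calibration(n);print({k:np.round(v,3).tolist() if not isinstance(v,str) else v for k,v in c.items()})
print(monitor.observe())
E
```

```text
{'K': [[453.79, 0.0, 253.232], [0.0, 453.79, 189.061], [0.0, 0.0, 1.0]], 'T': [[-0.021, 0.99, -0.137, 0.427], [-1.0, -0.022, 0.0, 0.048], [-0.003, 0.137, 0.991, 1.222], [0.0, 0.0, 0.0, 1.0]]}
{'K': [[368.41, 0.0, 255.646], [0.0, 368.41, 189.191], [0.0, 0.0, 1.0]], 'T': [[-0.674, 0.584, -0.452, 0.179], [-0.739, -0.519, 0.43, 0.438], [0.017, 0.624, 0.781, 0.768], [0.0, 0.0, 0.0, 1.0]]}
{'time': 0.1, 'qpos': array([-1.33599360e+00,  3.42658863e-01,  1.52490091e+00,  4.37903588e-05,
        1.27537418e+00, -1.46034036e-01]), 'qvel': array([ 6.52628072e-05, -1.60251928e-03, -2.21332305e-03,  7.21146657e-04,
       -2.67350925e-05, -7.38703941e-04]), 'joint_efforts': array([ 1.45248472e-03, -4.32003951e+01, -2.44694513e+01,  7.19036884e-02,
        5.26618038e-02, -6.25449115e-05]), 'tool_pos': array([ 0.19507689, -0.48704129,  0.22611861]), 'tool_rot': array([-3.14027172e+00, -2.36610782e-04,  3.80823833e-01]), 'contact_force': array([-0.31102121,  0.45321358, -0.51612696]), 'torque': array([ 0.02343709, -0.00180791, -0.00962309]), 'grip_force': 0.0, 'opening': 0.09191553514197211}
```

View pics/top0.png

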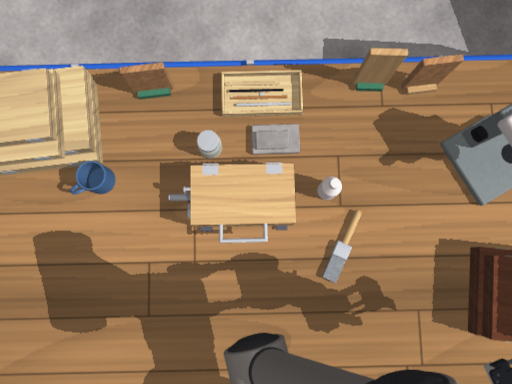

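View pics/side0.png

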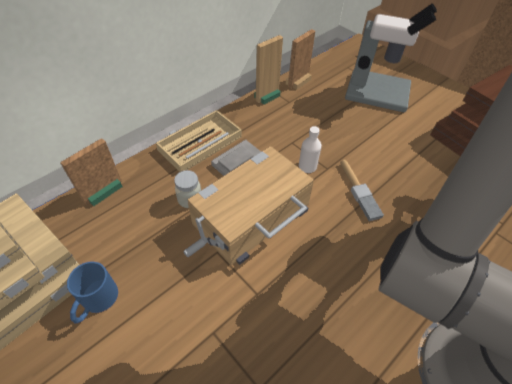

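Top view: lid corners about (190,165), (294,164), (295,223), (191,226); bar at row 241 from column 221 to 267; knob about (170–190,197). The side view shows the knob near (190,250), and the mug is well clear on the left.

```bash
python3 - <<'E'
from h import *
im=cv2.imread('pics/top0.png'); s=cv2.imread('pics/side0.png')
hsv=cv2.cvtColor(im,cv2.COLOR_BGR2HSV); print(hsv[195,240],hsv[241,245],hsv[250,245],hsv[197,178])
m=((hsv[:,:,2]>165)&(hsv[:,:,1]>60)).astype(np.uint8); m[:155]=0;m[260:]=0;m[:,:170]=0;m[:,310:]=0
m=cv2.morphologyEx(m,cv2.MORPH_OPEN,np.ones((9,9)))
c=max(cv2.findContours(m,0,2)[0],key=cv2.contourArea); r=cv2.minAreaRect(c);print(r)
W=np.array([onz('top',p,.102) for p in cv2.boxPoints(r)]);print(W.round(4)); print(np.linalg.norm(np.diff(W,axis=0),axis=1))
g=((hsv[:,:,1]<50)&(hsv[:,:,2]>120)).astype(np.uint8); b=g.copy();b[:236]=0;b[247:]=0;b[:,:215]=0;b[:,275:]=0
y,x=np.nonzero(b); print('bar px',x.min(),x.max(),y.mean())
for col in(230,245,258): 
  yy=y[x==col]; print(col,yy, onz('top',(col,yy.mean()),.101))
for u in((x.min(),y.mean()),(x.max(),y.mean())):print(onz('top',u,.101))
A=cv2.resize(im[150:255,150:310],None,fx=4.5,fy=4.5,interpolation=2); B=cv2.resize(s[140:290,165:335],None,fx=4,fy=4,interpolation=2)
cv2.imwrite('pics/c0.png',A);cv2.imwrite('pics/c1.png',B)
E
```

```text
[ 17 108 229] [115   7 207] [ 15 129 168] [110  12 130]
((249.99996948242188, 209.49996948242188), (92.99998474121094, 117.99998474121094), 90.0)
[[ 0.6505  0.2027  0.102 ]
 [ 0.644  -0.0935  0.102 ]
 [ 0.4133 -0.0847  0.102 ]
 [ 0.4194  0.2033  0.102 ]]
[0.29624728 0.23093182 0.28804354]
bar px 219 267 239.69406392694063
230 [239 240 241 242] [0.45502082 0.10759862 0.101     ]
245 [238 239 240 241 242] [0.45544749 0.07075981 0.101     ]
258 [238 239 240 241] [0.45597998 0.03882588 0.101     ]
[0.45756954 0.13457927 0.101     ]
[0.45503048 0.01674904 0.101     ]
```

View pics/c0.png

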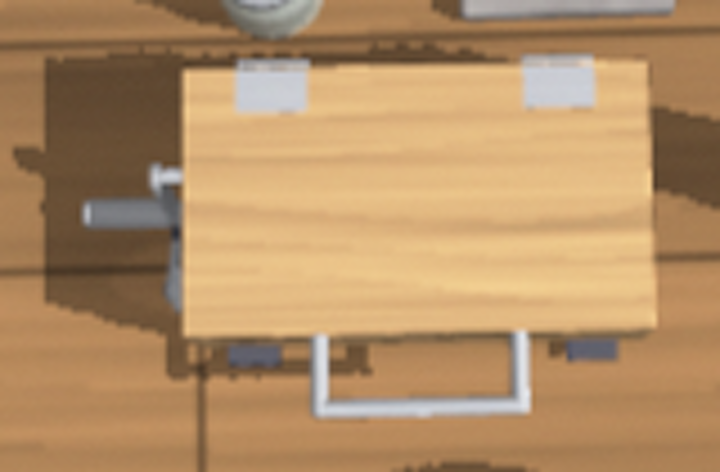

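View pics/c1.png

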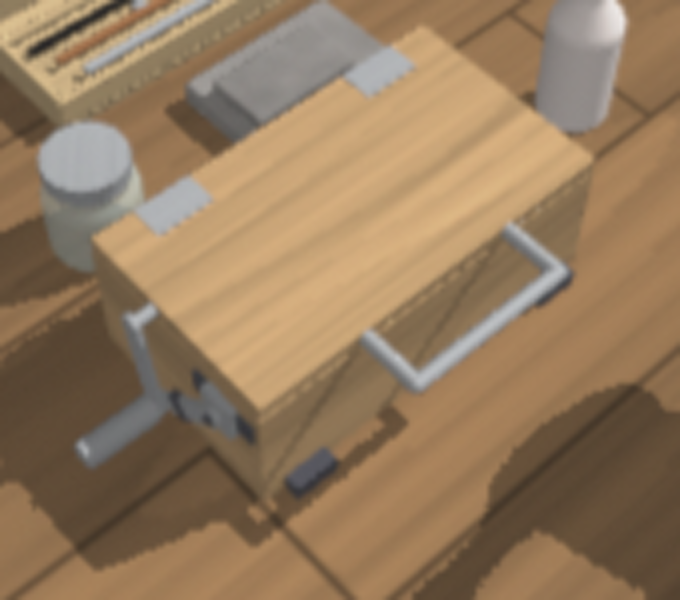

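In the crops, the lid corners are c0 (183,67), (648,62), (655,328), (184,336) and c1 (93,238), (425,27), (592,158), (262,412). The knob runs from its tip at c0 (87,214)/c1 (88,452) to the knee at c0 (178,214)/c1 (160,405).

```bash
python3 - <<'E'
from h import *
t=lambda u:(u[0]/4.5+150-.4,u[1]/4.5+150-.4); s=lambda u:(u[0]/4+165-.4,u[1]/4+140-.4)
C=[((183,67),(93,238)),((648,62),(425,27)),((655,328),(592,158)),((184,336),(262,412))]
P=[]
for a,b in C:
    p,e=tri('top',t(a),'side',s(b)); q=onz('top',t(a),.102); P.append(q); print('tri',p.round(4),round(e,4),'plane',q.round(4))
P=np.array(P); print('edges',np.linalg.norm(P-np.roll(P,1,0),axis=1).round(4))
ctr=P.mean(0); v=(P[0]+P[3]-P[1]-P[2]); yaw=np.arctan2(-v[0],v[1]); print('ctr',ctr.round(4),'yaw',yaw)
ex=np.array([np.cos(yaw),np.sin(yaw)]);ey=np.array([-ex[1],ex[0]])
print('hinge',(ctr[:2]+.075*ex).round(4),'bar',(ctr[:2]-.115*ex).round(4))
for nm,a,b in(('bar+',(320,410),(418,383)),('bar-',(523,407),(565,270)),('tip',(90,214),(88,452)),('knee',(170,214),(155,407))):
    p,e=tri('top',t(a),'side',s(b)); d=p[:2]-ctr[:2]; print(nm,p.round(4),round(e,4),'case xy',(d@ex).round(4),(d@ey).round(4))
E
```

```text
tri [0.6467 0.2044 0.1006] 0.001 plane [0.6468 0.2045 0.102 ]
tri [ 0.6447 -0.055   0.0987] 0.0004 plane [ 0.6439 -0.0548  0.102 ]
tri [ 0.4971 -0.0529  0.1004] 0.0033 plane [ 0.4957 -0.0537  0.102 ]
tri [0.497  0.2048 0.0988] 0.0001 plane [0.4969 0.2044 0.102 ]
edges [0.1499 0.2594 0.1483 0.258 ]
ctr [0.5708 0.0751 0.102 ] yaw -0.00789848867109508
hinge [0.6458 0.0745] bar [0.4558 0.076 ]
bar+ [0.4556 0.131  0.0974] 0.0013 case xy -0.1156 0.055
bar- [0.4542 0.0195 0.0986] 0.0003 case xy -0.1162 -0.0565
tip [0.5745 0.2698 0.0301] 0.0008 case xy 0.0022 0.1947
knee [0.574  0.2233 0.0274] 0.0012 case xy 0.002 0.1482
```

Emit:
{"fn": "move_arm", "kwargs": {
  "rows": [
    [18,34,-2,0.1,0.4],
    [18,34,-2,0.1,0.4],
    [18,34,-2,0.1,0.4],
    [18,34,-2,0.1,0.4],
    [18,34,-2,0.1,0.4],
    [18,34,-2,0.1,0.4],
    [18,34,-2,0.1,0.4],
    [18,34,-2,0.1,0.4],
    [18,34,-2,0.1,0.4],
    [18,34,-2,0.1,0.4],
    [18,34,-2,0.1,0.4],
    [18,34,-2,0.083,0.4]
  ],
  "newtons": 10
}}

```text
time: 1.3
tool_pos: [0.4115, -0.0778, 0.2026]
tool_rot: [-3.141, -0.0, 1.568]
contact_force: [-0.3, -0.2, -0.1]
opening: 0.0273
grip_force: 0.0
```

Emit:
{"fn": "move_arm", "kwargs": {
  "rows": [
    [11,39,-10,0,0.4],
    [11,39,-10,0,0.4],
    [11,39,-10,0,0.4],
    [10,38,-10,0,0.4],
    [0,0,0,0,0.4],
    [0,0,0,0,0.4],
    [0,0,0,0,0.4]
  ]
}}

```text
time: 2.0
tool_pos: [0.454, 0.0749, 0.1628]
tool_rot: [-3.141, 0.0, 1.563]
contact_force: [1.0, -0.7, 0.1]
opening: 0.0278
grip_force: 0.0
```

Emit:
{"fn": "move_arm", "kwargs": {
  "rows": [
    [1,1,-15,0,0.4],
    [0,0,-15,0,0.4],
    [0,0,-15,0,0.4],
    [0,0,-15,0,0.4],
    [0,0,-15,0,0.4],
    [0,0,-11,0,0.4],
    [0,0,0,0,0.4],
    [0,0,0,0,0.4]
  ]
}}

```text
time: 2.8
tool_pos: [0.4554, 0.0761, 0.0771]
tool_rot: [3.141, 0.0, 1.563]
contact_force: [-1.0, -0.5, -0.9]
opening: 0.0274
grip_force: 0.0
```

```bash
python3 - <<'E'
from h import *
a=shot('top','t1');b=shot('side','s1')
A=cv2.resize(a[150:260,190:310],None,fx=4,fy=4);B=cv2.resize(b[150:260,200:320],None,fx=4,fy=4)
cv2.imwrite('pics/c2.png',np.hstack([A[:,:400],B[:,:400]])[:,:,::-1])
E
```

```text
(no output)
```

View pics/c2.png

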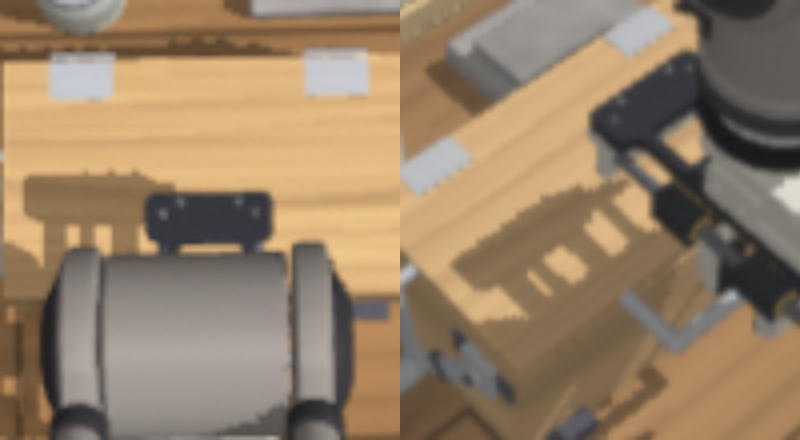

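The side view shows the fingers straddling the bar, between the carriers and clear of the lid edge (bar corner at about (670,345) in the crop). I'll close the gripper.

Emit:
{"fn": "move_arm", "kwargs": {
  "rows": [
    [0,0,0,0,1],
    [0,0,0,0,1],
    [0,0,0,0,1],
    [0,0,0,0,1],
    [0,0,0,0,1]
  ],
  "newtons": 15
}}

```text
time: 3.4
tool_pos: [0.4555, 0.0766, 0.077]
tool_rot: [3.141, 0.0, 1.564]
contact_force: [0.3, 0.5, 1.7]
opening: 0.0096
grip_force: 15.0
```

```bash
python3 - <<'E'
import numpy as np
th=np.r_[np.arange(0,1.06,.05),np.arange(1.1,1.6,.05)]
p=np.c_[-190*np.cos(th)+6*np.sin(th),190*np.sin(th)+6*np.cos(th)]
for t,a,d in zip(th,p,np.diff(p,axis=0,prepend=p[:1])):print(round(t,2),(a-p[0]).round(1),d.round(1))
E
```

```text
0.0 [0. 0.] [0. 0.]
0.05 [0.5 9.5] [0.5 9.5]
0.1 [ 1.5 18.9] [1.  9.4]
0.15 [ 3.  28.3] [1.5 9.4]
0.2 [ 5.  37.6] [1.9 9.3]
0.25 [ 7.4 46.8] [2.4 9.2]
0.3 [10.3 55.9] [2.9 9.1]
0.35 [13.6 64.8] [3.3 8.9]
0.4 [17.3 73.5] [3.8 8.7]
0.45 [21.5 82. ] [4.2 8.5]
0.5 [26.1 90.4] [4.6 8.3]
0.55 [31.2 98.4] [5.  8.1]
0.6 [ 36.6 106.2] [5.4 7.8]
0.65 [ 42.4 113.8] [5.8 7.5]
0.7 [ 48.5 121. ] [6.2 7.2]
0.75 [ 55.1 127.9] [6.5 6.9]
0.8 [ 61.9 134.5] [6.9 6.6]
0.85 [ 69.1 140.7] [7.2 6.2]
0.9 [ 76.6 146.6] [7.5 5.9]
0.95 [ 84.4 152. ] [7.8 5.5]
1.0 [ 92.4 157.1] [8.  5.1]
1.05 [100.7 161.8] [8.3 4.7]
1.1 [109.2 166.1] [8.5 4.3]
1.15 [117.9 169.9] [8.7 3.8]
1.2 [126.7 173.3] [8.9 3.4]
1.25 [135.8 176.2] [9.  2.9]
1.3 [145.  178.7] [9.2 2.5]
1.35 [154.2 180.7] [9.3 2. ]
1.4 [163.6 182.3] [9.4 1.6]
1.45 [173.1 183.3] [9.4 1.1]
1.5 [182.5 183.9] [9.5 0.6]
1.55 [192.  184.1] [9.5 0.1]
```

Emit:
{"fn": "move_arm", "kwargs": {
  "rows": [
    [0.5,0,9.5,0,1],
    [1,0,9.4,0,1],
    [1.5,0,9.4,0,1],
    [1.9,0,9.3,0,1],
    [2.4,0,9.2,0,1],
    [2.9,0,9.1,0,1],
    [3.3,0,8.9,0,1],
    [3.8,0,8.7,0,1],
    [4.2,0,8.5,0,1],
    [4.6,0,8.3,0,1],
    [5,0,8.1,0,1]
  ]
}}

```text
time: 4.5
tool_pos: [0.4851, 0.0766, 0.1754]
tool_rot: [-3.138, 0.0, 1.564]
contact_force: [-4.7, -1.5, -2.2]
opening: 0.0094
grip_force: 15.0
```

Emit:
{"fn": "move_arm", "kwargs": {
  "rows": [
    [5.4,0,7.8,0,1],
    [5.8,0,7.5,0,1],
    [6.2,0,7.2,0,1],
    [6.5,0,6.9,0,1],
    [6.9,0,6.6,0,1],
    [7.2,0,6.2,0,1],
    [7.5,0,5.9,0,1],
    [7.8,0,5.5,0,1]
  ]
}}

```text
time: 5.3
tool_pos: [0.5379, 0.0764, 0.2309]
tool_rot: [-3.138, 0.001, 1.564]
contact_force: [-10.1, -0.8, 10.3]
opening: 0.0095
grip_force: 15.0
```

Emit:
{"fn": "move_arm", "kwargs": {
  "rows": [
    [4,0,2.6,0,1],
    [4,0,2.5,0,1],
    [4.2,0,2.4,0,1],
    [4.1,0,2.3,0,1],
    [0,0,0,0,1]
  ]
}}

```text
time: 5.8
tool_pos: [0.5559, 0.0763, 0.2412]
tool_rot: [3.14, 0.001, 1.564]
contact_force: [-7.1, -1.1, 11.4]
opening: 0.0091
grip_force: 15.0
```

Emit:
{"fn": "move_arm", "kwargs": {
  "rows": [
    [-0.5,0,1.5,0,1],
    [0,0,0,0,1]
  ]
}}

```text
time: 6.0
tool_pos: [0.5558, 0.0764, 0.2413]
tool_rot: [3.14, 0.0, 1.564]
contact_force: [-2.5, -1.5, 6.0]
opening: 0.0092
grip_force: 15.0
```

Emit:
{"fn": "move_arm", "kwargs": {
  "rows": [
    [4.2,0,2.2,0,1],
    [4.3,0,2.1,0,1],
    [0,0,0,0,1]
  ]
}}

```text
time: 6.3
tool_pos: [0.564, 0.0763, 0.2453]
tool_rot: [3.141, 0.0, 1.564]
contact_force: [-4.9, -1.8, 6.7]
opening: 0.0094
grip_force: 15.0
```

Emit:
{"fn": "move_arm", "kwargs": {
  "rows": [
    [4.3,0,2,0,1],
    [4.4,0,1.8,0,1],
    [0,0,0,0,1]
  ]
}}

```text
time: 6.6
tool_pos: [0.5729, 0.0763, 0.2489]
tool_rot: [3.141, 0.0, 1.564]
contact_force: [-2.8, -2.7, 5.7]
opening: 0.0095
grip_force: 15.0
```

```bash
python3 - <<'E'
from h import *
a=shot('top','t2');b=shot('side','s2')
A=cv2.resize(a[150:250,130:230],None,fx=4,fy=4);B=cv2.resize(b[150:250,170:270],None,fx=4,fy=4)
cv2.imwrite('pics/c3.png',np.hstack([A,B])[:,:,::-1])
E
```

```text
(no output)
```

View pics/c3.png

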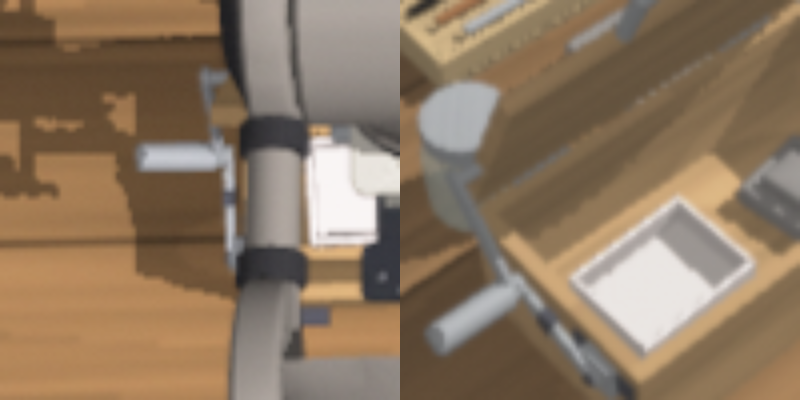

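The knob tip is at top-crop (142,158) and side-crop (437,335), with the knee at (222,157)/(515,287). The links are nearly straight but not yet in line, and the foot is near (233,255)/(600,378).

```bash
python3 - <<'E'
from h import *
t=lambda u:(u[0]/4+130-.4,u[1]/4+150-.4); s=lambda u:((u[0]-400)/4+170-.4,u[1]/4+150-.4)
H=np.array([.6458,.0745])
for nm,a,b in(('tip',(142,158),(437,335)),('knee',(222,157),(515,287)),('foot',(233,255),(600,378)),('up',(212,76),(462,180))):
    p,e=tri('top',t(a),'side',s(b)); print(nm,p.round(4),round(e,4),'rel hinge x,z',(p[0]-H[0]).round(4),(p[2]-.09).round(4))
from scipy.optimize import brentq
F=np.array([-120,-20.])
U=lambda th:60*np.array([-np.cos(th),np.sin(th)])
print('up exp',U(1.15))
for L in range(65,76):
    try: f=brentq(lambda th:np.linalg.norm(U(th)-F)-70-L,.5,1.9)
    except: f=None
    d=np.linalg.norm(U(1.15)-F)
    a=np.arccos(min(1,(d*d+L*L-4900)/(2*d*L))); b=np.arctan2(*(U(1.15)-F)[::-1])-a
    print(L,f,'knee at 1.15',(F+L*np.array([np.cos(b),np.sin(b)])).round(1))
E
```

```text
tip [0.5874 0.2695 0.0955] 0.0021 rel hinge x,z -0.0584 0.0055
knee [0.5871 0.2195 0.0917] 0.001 rel hinge x,z -0.0587 0.0017
foot [0.5255 0.2145 0.0679] 0.0038 rel hinge x,z -0.1203 -0.0221
up [0.6286 0.217  0.1453] 0.0001 rel hinge x,z -0.0172 0.0553
up exp [-24.50924645  54.76583642]
65 1.3936599361083877 knee at 1.15 [-56.2  -7.7]
66 1.412223656267707 knee at 1.15 [-55.1  -8.2]
67 1.4309266859349223 knee at 1.15 [-54.   -8.7]
68 1.4497756978915504 knee at 1.15 [-52.9  -9.2]
69 1.46877768549316 knee at 1.15 [-51.8  -9.7]
70 1.487939992621215 knee at 1.15 [-50.7 -10.2]
71 1.5072703466905757 knee at 1.15 [-49.6 -10.6]
72 1.526776895144821 knee at 1.15 [-48.6 -11. ]
73 1.5464682459417194 knee at 1.15 [-47.5 -11.3]
74 1.566353512615092 knee at 1.15 [-46.5 -11.7]
75 1.5864423646002765 knee at 1.15 [-45.4 -12. ]
```

Emit:
{"fn": "move_arm", "kwargs": {
  "rows": [
    [2.2,0,0.9,0,1],
    [2.2,0,0.9,0,1]
  ]
}}

```text
time: 6.9
tool_pos: [0.5766, 0.0763, 0.2504]
tool_rot: [-3.141, 0.001, 1.564]
contact_force: [-4.3, -1.7, 3.5]
opening: 0.0095
grip_force: 15.0
```

Emit:
{"fn": "move_arm", "kwargs": {
  "rows": [
    [2.2,0,0.8,0,1],
    [0,0,0,0,1]
  ]
}}

```text
time: 7.1
tool_pos: [0.5792, 0.0763, 0.2513]
tool_rot: [3.141, 0.001, 1.564]
contact_force: [-3.5, -2.6, 5.0]
opening: 0.0091
grip_force: 15.0
```

Emit:
{"fn": "move_arm", "kwargs": {
  "rows": [
    [2.2,0,0.8,0,1],
    [2.2,0,0.8,0,1],
    [0,0,0,0,1]
  ]
}}

```text
time: 7.4
tool_pos: [0.5837, 0.0763, 0.2528]
tool_rot: [3.141, 0.001, 1.564]
contact_force: [-3.3, -2.6, 5.6]
opening: 0.0096
grip_force: 15.0
```

Emit:
{"fn": "move_arm", "kwargs": {
  "rows": [
    [2.2,0,0.7,0,1],
    [2.2,0,0.7,0,1],
    [0,0,0,0,1]
  ]
}}

```text
time: 7.7
tool_pos: [0.5883, 0.0763, 0.2541]
tool_rot: [3.141, 0.001, 1.564]
contact_force: [-2.6, -2.7, 3.6]
opening: 0.0092
grip_force: 15.0
```

Emit:
{"fn": "move_arm", "kwargs": {
  "rows": [
    [2.2,0,0.7,0,1],
    [2.2,0,0.7,0,1],
    [0,0,0,0,1]
  ]
}}

```text
time: 8.0
tool_pos: [0.5927, 0.0763, 0.2554]
tool_rot: [3.141, 0.0, 1.564]
contact_force: [-2.5, -3.7, 5.0]
opening: 0.0091
grip_force: 15.0
```

Emit:
{"fn": "move_arm", "kwargs": {
  "rows": [
    [2.2,0,0.6,0,1],
    [2.2,0,0.6,0,1],
    [0,0,0,0,1]
  ]
}}

```text
time: 8.3
tool_pos: [0.5971, 0.0763, 0.2564]
tool_rot: [3.141, 0.0, 1.564]
contact_force: [-1.0, -3.9, 4.2]
opening: 0.0095
grip_force: 15.0
```

Emit:
{"fn": "move_arm", "kwargs": {
  "rows": [
    [2.2,0,0.5,0,1],
    [2.2,0,0.5,0,1],
    [0,0,0,0,1]
  ]
}}

```text
time: 8.6
tool_pos: [0.6006, 0.0763, 0.2573]
tool_rot: [-3.14, 0.001, 1.564]
contact_force: [-5.0, -4.8, 6.0]
opening: 0.0093
grip_force: 15.0
```

Emit:
{"fn": "move_arm", "kwargs": {
  "rows": [
    [1.5,0,0.3,0,1],
    [0,0,0,0,1]
  ]
}}

```text
time: 8.8
tool_pos: [0.6015, 0.0762, 0.2575]
tool_rot: [-3.139, 0.001, 1.564]
contact_force: [-6.8, -5.2, 5.3]
opening: 0.0093
grip_force: 15.0
```

Emit:
{"fn": "move_arm", "kwargs": {
  "rows": [
    [1.5,0,0.3,0,1],
    [0,0,0,0,1]
  ]
}}

```text
time: 9.0
tool_pos: [0.6026, 0.0763, 0.2578]
tool_rot: [-3.138, 0.001, 1.564]
contact_force: [-9.4, -4.2, 6.6]
opening: 0.0094
grip_force: 15.0
```

Emit:
{"fn": "move_arm", "kwargs": {
  "rows": [
    [-2,0,-0.4,0,1],
    [-2,0,-0.4,0,1],
    [-2,0,-0.4,0,1],
    [0,0,0,0,1],
    [0,0,0,0,1]
  ]
}}

```text
time: 9.5
tool_pos: [0.598, 0.0763, 0.2567]
tool_rot: [-3.141, 0.0, 1.564]
contact_force: [-2.9, -5.6, 3.9]
opening: 0.0094
grip_force: 15.0
```

```bash
python3 - <<'E'
from h import *
a=shot('top','t3');b=shot('side','s3')
A=cv2.resize(a[150:250,130:230],None,fx=4,fy=4);B=cv2.resize(b[130:230,170:270],None,fx=4,fy=4)
cv2.imwrite('pics/c4.png',np.hstack([A,B])[:,:,::-1])
E
```

```text
(no output)
```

View pics/c4.png

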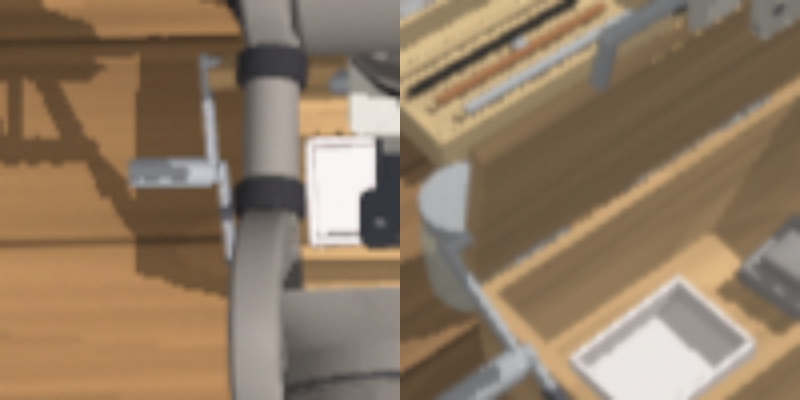

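The knee is at top-crop (217,172) and side-crop (523,358), and the upper pivot is near (207,65)/(455,242). I'll measure the knee angle from these points.

```bash
python3 - <<'E'
from h import *
t=lambda u:(u[0]/4+130-.4,u[1]/4+150-.4); s=lambda u:((u[0]-400)/4+170-.4,u[1]/4+130-.4)
H=np.array([.6458,.0745])
for nm,a,b in(('knee',(217,172),(523,358)),('up',(209,65),(458,242))):
    p,e=tri('top',t(a),'side',s(b)); print(nm,p.round(4),round(e,4),'rel hinge x,z',(p[0]-H[0]).round(4),(p[2]-.09).round(4))
    print(proj('side',[H[0]-.120,.2145,.07]))
th=1.30
F=np.array([-120,-20.]);U=60*np.array([-np.cos(th),np.sin(th)]);d=U-F;print(U,np.linalg.norm(d))
for L in(62,64,66,68):
    D=np.linalg.norm(d);c=(D*D+L*L-4900)/(2*D*L);a=np.arccos(min(1,c))
    for sg in(1,-1):
        b=np.arctan2(d[1],d[0])+sg*a;print(L,sg,(F+L*np.array([np.cos(b),np.sin(b)])).round(1))
E
```

```text
knee [0.5752 0.2196 0.1138] 0.0021 rel hinge x,z -0.0706 0.0238
[[218.57608999 243.35847084]]
up [0.6325 0.2163 0.1568] 0.002 rel hinge x,z -0.0133 0.0668
[[218.57608999 243.35847084]]
[-16.04992972  57.81349113] 129.84820565878917
62 1 [-78.4  26. ]
62 -1 [-64.2   7. ]
64 1 [-80.4  30.3]
64 -1 [-60.6   3.8]
66 1 [-81.8  33.8]
66 -1 [-57.6   1.5]
68 1 [-82.9  37. ]
68 -1 [-54.9  -0.4]
```

The knee lies about 5 mm above the foot–pivot line, so it has gone past straight. I'll ease back through the play to confirm that it locks.

Emit:
{"fn": "move_arm", "kwargs": {
  "rows": [
    [-2,0,-0.5,0,1],
    [-2,0,-0.6,0,1],
    [-2,0,-0.6,0,1],
    [0,0,0,0,1],
    [0,0,0,0,1]
  ]
}}

```text
time: 10.1
tool_pos: [0.5921, 0.0763, 0.2551]
tool_rot: [3.141, 0.0, 1.564]
contact_force: [-1.8, -4.3, 4.1]
opening: 0.0092
grip_force: 15.0
```

Emit:
{"fn": "move_arm", "kwargs": {
  "rows": [
    [-1.5,0,-0.5,0,1],
    [-1.5,0,-0.5,0,1],
    [0,0,0,0,1]
  ]
}}

```text
time: 10.4
tool_pos: [0.5894, 0.0763, 0.2543]
tool_rot: [3.14, 0.0, 1.564]
contact_force: [-0.4, -4.3, 4.0]
opening: 0.0091
grip_force: 15.0
```

Emit:
{"fn": "move_arm", "kwargs": {
  "rows": [
    [-1.5,0,-0.5,0,1],
    [0,0,0,0,1]
  ]
}}

```text
time: 10.6
tool_pos: [0.5884, 0.0764, 0.254]
tool_rot: [3.139, 0.0, 1.564]
contact_force: [0.8, -5.4, 4.4]
opening: 0.0092
grip_force: 15.0
```

Emit:
{"fn": "move_arm", "kwargs": {
  "rows": [
    [-1.5,0,-0.5,0,1],
    [0,0,0,0,1]
  ]
}}

```text
time: 10.8
tool_pos: [0.5874, 0.0764, 0.2536]
tool_rot: [3.137, 0.0, 1.564]
contact_force: [2.5, -4.8, 4.3]
opening: 0.0096
grip_force: 15.0
```

Emit:
{"fn": "move_arm", "kwargs": {
  "rows": [
    [2,0,0.5,0,1],
    [0,0,0,0,0.3],
    [0,0,0,0,0.3],
    [0,0,0,0,0.3],
    [0,0,0,0,0.3],
    [0,0,15,0,0.3],
    [0,0,20,0,0.3],
    [0,0,25,0,0.3],
    [0,0,0,0,0.3]
  ]
}}

```text
time: 11.7
tool_pos: [0.5893, 0.0769, 0.317]
tool_rot: [3.135, -0.0, 1.564]
contact_force: [0.7, 0.4, 0.2]
opening: 0.0321
grip_force: 0.0
```

```bash
python3 - <<'E'
from h import *
a=shot('top','t4');b=shot('side','s4')
A=cv2.resize(a[150:250,130:230],None,fx=4,fy=4);B=cv2.resize(b[150:250,170:270],None,fx=4,fy=4)
cv2.imwrite('pics/c5.png',np.hstack([A,B])[:,:,::-1]); print(monitor.observe()['qpos'])
E
```

```text
[5.05202899e-04 4.25957526e-01 1.16028202e+00 2.23165580e-04
 1.55474911e+00 7.31437785e-03]
```

View pics/c5.png

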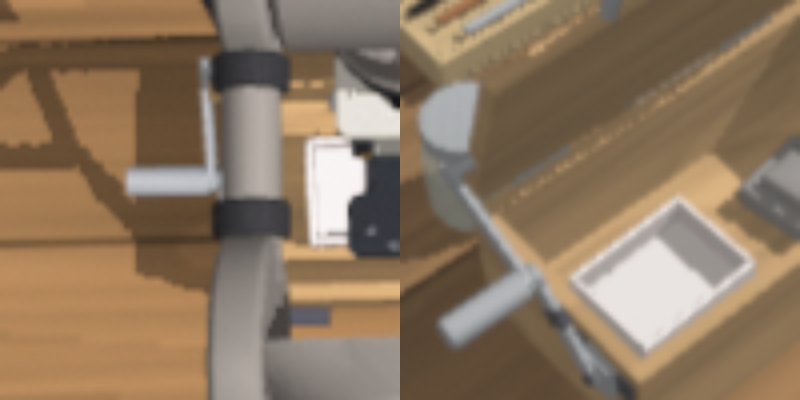

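The stay is locked over: the knob runs from its tip at (130,182)/(452,330) to the knee at (216,182)/(533,277), and the lower link is steeper than before.

```bash
python3 - <<'E'
from h import *
t=lambda u:(u[0]/4+130-.4,u[1]/4+150-.4); s=lambda u:((u[0]-400)/4+170-.4,u[1]/4+150-.4)
H=np.array([.6458,.0745])
for nm,a,b in(('tip',(130,182),(452,330)),('knee',(216,182),(533,277)),('up',(208,65),(455,175)),('mid',(173,182),(492,304))):
    p,e=tri('top',t(a),'side',s(b)); print(nm,p.round(4),round(e,4),'rel hinge x,z',(p[0]-H[0]).round(4),(p[2]-.09).round(4))
# mug position
im=cv2.cvtColor(cv2.imread('pics/top0.png'),cv2.COLOR_BGR2HSV);m=cv2.inRange(im,(100,120,40),(125,255,255));m[:140]=0;m[210:]=0
y,x=np.nonzero(m);print('mug',onz('top',(x.max(),y.mean()),.085),onz('top',(x.min(),y.mean()),.085),onz('top',(x.mean(),y.min()),.085),onz('top',(x.mean(),y.max()),.085))
F=np.array([-120,-20.])
for L,th,kn in((65,1.235,2.57),(67,1.235,2.57)):
    U=60*np.array([-np.cos(th),np.sin(th)]);d=U-F;D=np.linalg.norm(d);a=np.arccos((D*D+L*L-4900)/(2*D*L));b=np.arctan2(d[1],d[0])+a
    print(D,b,a,(F+L*np.array([np.cos(b),np.sin(b)])).round(1))
    for be in np.arange(b,b-1.3,-.1):
        K=F+L*np.array([np.cos(be),np.sin(be)]); n=np.linalg.norm(K)
        # lid angle: |U-K|=70
        c=(n*n+3600-4900)/(2*n*60); ang=np.arctan2(K[1],-K[0]); tt=ang+np.arccos(np.clip(c,-1,1))
        U=60*np.array([-np.cos(tt),np.sin(tt)]); al=np.arctan2(*(U-K)[::-1])
        print(round(be,2),K.round(1),'lid',round(tt,3),'knee',round(2.17+be-al,2))
E
```

```text
tip [0.5679 0.2701 0.1248] 0.0001 rel hinge x,z -0.0779 0.0348
knee [0.5675 0.2185 0.1223] 0.001 rel hinge x,z -0.0783 0.0323
up [0.6346 0.2186 0.1456] 0.0021 rel hinge x,z -0.0112 0.0556
mid [0.568  0.2447 0.1227] 0.0009 rel hinge x,z -0.0778 0.0327
mug [0.62004077 0.40324335 0.085     ] [0.62238378 0.50999802 0.085     ] [0.66201027 0.45302222 0.085     ] [0.58473175 0.45097287 0.085     ]
126.17785657202317 1.0307498951764404 0.37788191704405255 [-86.6  35.7]
1.03 [-86.6  35.7] lid 1.235 knee 2.9
0.93 [-81.2  32.1] lid 1.3 knee 2.73
0.83 [-76.2  28. ] lid 1.349 knee 2.55
0.73 [-71.6  23.4] lid 1.381 knee 2.37
0.63 [-67.5  18.3] lid 1.394 knee 2.18
0.53 [-63.9  12.9] lid 1.383 knee 1.98
0.43 [-60.9   7.1] lid 1.346 knee 1.78
0.33 [-58.5   1.1] lid 1.282 knee 1.56
0.23 [-56.7  -5.1] lid 1.192 knee 1.35
0.13 [-55.6 -11.5] lid 1.08 knee 1.13
0.03 [-55. -18.] lid 0.955 knee 0.93
-0.07 [-55.2 -24.5] lid 0.823 knee 0.74
-0.17 [-55.9 -30.9] lid 0.694 knee 0.57
126.17785657202317 1.0623742013552742 0.4095062232228862 [-87.4  38.5]
1.06 [-87.4  38.5] lid 1.235 knee 2.97
0.96 [-81.7  35. ] lid 1.308 knee 2.8
0.86 [-76.4  30.9] lid 1.366 knee 2.62
0.76 [-71.5  26.3] lid 1.407 knee 2.44
0.66 [-67.2  21.2] lid 1.429 knee 2.26
0.56 [-63.3  15.7] lid 1.427 knee 2.06
0.46 [-60.    9.9] lid 1.399 knee 1.85
0.36 [-57.4   3.8] lid 1.341 knee 1.64
0.26 [-55.3  -2.6] lid 1.255 knee 1.41
0.16 [-53.9  -9.2] lid 1.142 knee 1.19
0.06 [-53.1 -15.8] lid 1.012 knee 0.97
-0.04 [-53.  -22.5] lid 0.873 knee 0.77
-0.14 [-53.6 -29.2] lid 0.735 knee 0.59
```

Knob axis at about x 0.568, z 0.1235; its outer half is at y ≈ 0.262. I'll move above it, clear of the lid.

Emit:
{"fn": "move_arm", "kwargs": {
  "rows": [
    [-2,18,2,0,0.2],
    [-2,18,0,0,0.2],
    [-2,18,0,0,0.2],
    [-2,18,0,0,0.2],
    [-2,18,0,0,0.2],
    [-2,19,0,0,0.2],
    [-2,19,0,0,0.2],
    [-2,19,0,0,0.2],
    [-2,19,0,0,0.2],
    [-3,19,0,0,0.2],
    [0,0,0,0,0.2],
    [0,0,0,0,0.2]
  ]
}}

```text
time: 13.0
tool_pos: [0.5668, 0.2615, 0.3142]
tool_rot: [-3.14, 0.001, 1.565]
contact_force: [-0.7, -0.1, 0.9]
opening: 0.0363
grip_force: 0.0
```

Emit:
{"fn": "move_arm", "kwargs": {
  "rows": [
    [0,0,-20,0,0.2],
    [0,0,-20,0,0.2],
    [0,0,-20,0,0.2],
    [0,0,-20,0,0.2],
    [0,0,-20,0,0.2],
    [0,0,-20,0,0.2],
    [0,0,0,0,0.2],
    [0,0,0,0,0.2]
  ]
}}

```text
time: 13.8
tool_pos: [0.5673, 0.2608, 0.1956]
tool_rot: [-3.141, 0.0, 1.563]
contact_force: [-0.2, 0.6, 0.1]
opening: 0.0369
grip_force: 0.0
```

```bash
python3 - <<'E'
from h import *
a=shot('top','t5');b=shot('side','s5')
A=cv2.resize(a[100:300,100:300],None,fx=2,fy=2);B=cv2.resize(b[60:260,120:320],None,fx=2,fy=2)
cv2.imwrite('pics/c6.png',np.hstack([A,B])[:,:,::-1])
E
```

```text
(no output)
```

View pics/c6.png

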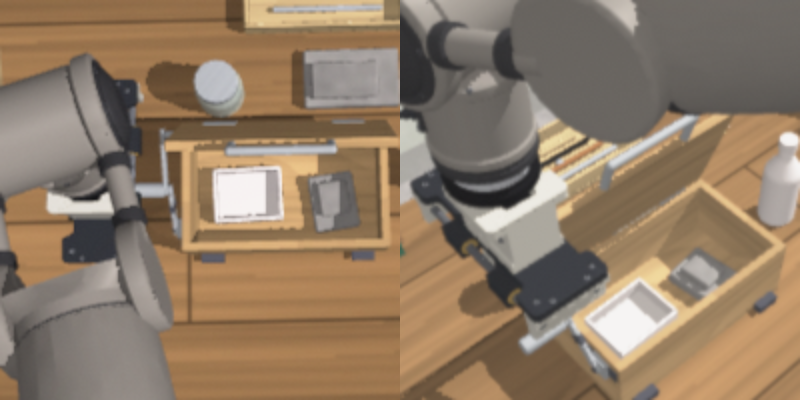

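The gripper hangs above the knob (top-crop (155,190), side-crop (535,340)), and the lid's end at column 165 is clear. I'll check how high the wide wrist parts sit by projecting points on the tool axis.

```bash
python3 - <<'E'
from h import *
for z in(.196,.25,.3,.35,.4,.45,.5):
    a,b=proj('top',[.567,.261,z])[0],proj('side',[.567,.261,z])[0]
    print(z,((a-100)*2).round(),((b-[120,60])*2+[400,0]).round())
# low edge of big disc : top crop (140,100)? lid corner check
print(((proj('side',[[.60,.205,.235],[.60,.13,.275]])-[120,60])*2+[400,0]).round())
E
```

```text
0.196 [120. 183.] [523. 299.]
0.25 [109. 177.] [515. 264.]
0.3 [ 99. 170.] [506. 227.]
0.35 [ 87. 162.] [496. 185.]
0.4 [ 74. 154.] [484. 137.]
0.45 [ 59. 145.] [471.  82.]
0.5 [ 42. 134.] [455.  17.]
[[546. 223.]
 [604. 157.]]
```

Clearances hold: the flange stays 10 mm outside the lid, and the wide parts end about 30 mm above the bar. I'll descend and take the knob near the fingertips.

Emit:
{"fn": "move_arm", "kwargs": {
  "rows": [
    [1,1,-17,0,0.2],
    [0,0,-17,0,0.2],
    [0,0,-17,0,0.2],
    [0,0,-16,0,0.2],
    [0,0,-15,0,0.2],
    [0,0,0,0,0.2],
    [0,0,0,0,0.2]
  ]
}}

```text
time: 14.6
tool_pos: [0.5687, 0.2627, 0.1147]
tool_rot: [3.14, -0.0, 1.564]
contact_force: [0.1, 0.2, 1.2]
opening: 0.0368
grip_force: 0.0
```

Emit:
{"fn": "move_arm", "kwargs": {
  "rows": [
    [0,0,0,0,1],
    [0,0,0,0,1],
    [0,0,0,0,1],
    [0,0,0,0,1]
  ],
  "newtons": 12
}}

```text
time: 15.0
tool_pos: [0.5686, 0.2628, 0.1143]
tool_rot: [3.14, -0.0, 1.564]
contact_force: [-0.2, -0.9, 2.0]
opening: 0.0172
grip_force: 12.0
```

Emit:
{"fn": "move_arm", "kwargs": {
  "rows": [
    [2,0,-1.7,0,1],
    [2,0,-1.8,0,1],
    [2.2,0,-2.4,0,1],
    [0,0,0,0,1]
  ]
}}

```text
time: 15.4
tool_pos: [0.5747, 0.2627, 0.1073]
tool_rot: [3.141, -0.0, 1.564]
contact_force: [-0.4, 0.2, 3.4]
opening: 0.0175
grip_force: 12.0
```

Emit:
{"fn": "move_arm", "kwargs": {
  "rows": [
    [2.3,0,-2.5,0,1],
    [2.1,0,-2.7,0,1],
    [2,0,-2.7,0,1],
    [0,0,0,0,1]
  ]
}}

```text
time: 15.8
tool_pos: [0.5806, 0.2627, 0.0989]
tool_rot: [-3.141, -0.0, 1.564]
contact_force: [-2.4, 2.6, 0.5]
opening: 0.0174
grip_force: 12.0
```

Emit:
{"fn": "move_arm", "kwargs": {
  "rows": [
    [1.8,0,-2.8,0,1],
    [1.7,0,-2.9,0,1],
    [1.5,0,-3,0,1],
    [0,0,0,0,1]
  ]
}}

```text
time: 16.2
tool_pos: [0.585, 0.2628, 0.0901]
tool_rot: [-3.139, 0.0, 1.564]
contact_force: [-4.5, 3.0, 0.7]
opening: 0.0177
grip_force: 12.0
```

Emit:
{"fn": "move_arm", "kwargs": {
  "rows": [
    [0,0,-2,0,1],
    [0.3,0,-2.5,0,1],
    [0,0,0,0,1],
    [0,0,0,0,1]
  ]
}}

```text
time: 16.6
tool_pos: [0.5862, 0.2627, 0.0864]
tool_rot: [3.141, -0.0, 1.564]
contact_force: [-2.9, 3.2, 0.7]
opening: 0.0174
grip_force: 12.0
```

```bash
python3 - <<'E'
from h import *
a=shot('top','t6');b=shot('side','s6')
A=cv2.resize(a[130:230,150:250],None,fx=4,fy=4);B=cv2.resize(b[100:250,170:320],None,fx=4,fy=4)
A=cv2.copyMakeBorder(A,0,200,0,0,0)
A=A[:, :200]
cv2.imwrite('pics/c7.png',np.hstack([A,B])[:,:,::-1])
E
```

```text
(no output)
```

View pics/c7.png

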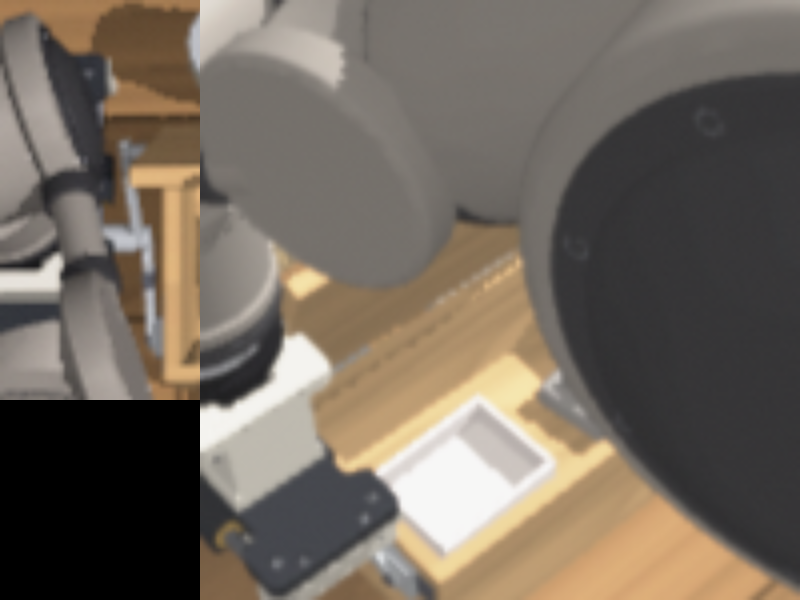

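No more views to spend on this. The knob is now where it was at lid ≈1.16 rad, so the knee is about 0.5 rad short of straight. I'll go back 2 mm for standing margin, then release.

Emit:
{"fn": "move_arm", "kwargs": {
  "rows": [
    [-0.8,0,2,0,1],
    [0,0,0,0,1],
    [0,0,0,0,0.2],
    [0,0,0,0,0.2],
    [0,0,0,0,0.2],
    [0,0,0,0,0.2],
    [0,0,0,0,0.2]
  ]
}}

```text
time: 17.4
tool_pos: [0.5854, 0.2624, 0.0887]
tool_rot: [3.141, 0.0, 1.564]
contact_force: [-0.1, -0.3, -0.1]
opening: 0.0365
grip_force: 0.0
```

```bash
python3 - <<'E'
from h import *
a=shot('top','t7').astype(int);b=cv2.imread('pics/t6.png')[:,:,::-1].astype(int)
d=np.abs(a-b).sum(2)>60; y,x=np.nonzero(d); print(d.sum(), x.min() if len(x) else 0,x.max() if len(x) else 0,y.min() if len(x) else 0,y.max() if len(x) else 0)
# bar track: gray in expected area
for n in('t4','t6','t7'):
    h=cv2.cvtColor(cv2.imread(f'pics/{n}.png'),cv2.COLOR_BGR2HSV); g=(h[:,:,1]<45)&(h[:,:,2]>140); s=g[155:200,215:265]; yy,xx=np.nonzero(s); print(n,s.sum(),np.median(yy)+155 if len(yy) else 0, s[:, 10:40].sum(1).tolist())
for th in(1.1,1.15,1.2,1.25):print(th,proj('top',[.6458-.19*np.cos(th)+.006*np.sin(th),.0745,.09+.19*np.sin(th)+.006*np.cos(th)]))
E
```

```text
1393 2 299 134 383
t4 692 179.5 [0, 0, 0, 0, 0, 0, 0, 1, 6, 5, 3, 3, 3, 5, 6, 8, 9, 7, 8, 11, 12, 14, 30, 30, 30, 30, 30, 30, 30, 26, 2, 3, 2, 0, 0, 0, 0, 0, 0, 0, 0, 0, 0, 0, 0]
t6 712 188.0 [0, 0, 0, 0, 0, 0, 0, 0, 0, 0, 0, 0, 0, 0, 0, 0, 0, 0, 0, 2, 30, 30, 30, 30, 0, 0, 0, 0, 14, 15, 16, 16, 16, 16, 16, 16, 16, 16, 16, 16, 16, 16, 16, 16, 16]
t7 712 188.0 [0, 0, 0, 0, 0, 0, 0, 0, 0, 0, 0, 0, 0, 0, 0, 0, 0, 0, 3, 30, 30, 30, 30, 1, 0, 0, 0, 0, 14, 15, 16, 16, 16, 16, 16, 16, 16, 16, 16, 16, 16, 16, 16, 16, 16]
1.1 [[240.70239766 186.56775767]]
1.15 [[240.57581537 182.27173648]]
1.2 [[240.45342717 177.90208148]]
1.25 [[240.33574422 173.47555456]]
```

```bash
python3 - <<'E'
from h import *
for n in('t5','t6','t7'):
    h=cv2.cvtColor(cv2.imread(f'pics/{n}.png'),cv2.COLOR_BGR2HSV); g=(h[:,:,1]<45)&(h[:,:,2]>140); s=g[160:182,225:255].sum(1); r=np.arange(160,182)[s>15]; print(n,r)
E
```

```text
t5 [173 174 175 176]
t6 [175 176 177 178]
t7 [174 175 176 177]
```

Comparing bar rows, the lid stands about 0.07 rad below the straight stop on the broken side. I'll retreat upwards and go back to the bar.

Emit:
{"fn": "move_arm", "kwargs": {
  "rows": [
    [0,0,8,0,0.2],
    [0,0,15,0,0.2],
    [0,0,24,0,0.2],
    [0,0,28,0,0.2],
    [0,0,28,0,0.2],
    [0,0,28,0,0.2],
    [0,0,28,0,0.2],
    [0,0,28,0,0.2],
    [0,0,28,0,0.2],
    [0,0,18,0,0.2],
    [0,0,0,0,0.2]
  ]
}}

```text
time: 18.55
tool_pos: [0.586, 0.2629, 0.3254]
tool_rot: [3.135, -0.002, 1.564]
contact_force: [0.6, -0.2, -0.3]
opening: 0.0372
grip_force: 0.0
```

```bash
python3 - <<'E'
from h import *
a=shot('top','t8');b=shot('side','s8')
for n in('t7','t8'):
    h=cv2.cvtColor(cv2.imread(f'pics/{n}.png'),cv2.COLOR_BGR2HSV); g=(h[:,:,1]<45)&(h[:,:,2]>140); s=g[160:182,225:255].sum(1); print(n,np.arange(160,182)[s>15])
# knob in top: expected pixel for broken / locked
P=lambda x,z:[[x,.23,z],[x,.265,z]]
for nm,q in(('broken',P(.586,.097)),('locked',P(.568,.1235))):print(nm,proj('top',q).round(1).tolist(),proj('side',q).round(1).tolist())
h=cv2.cvtColor(cv2.imread('pics/t8.png'),cv2.COLOR_BGR2HSV);print('S',h[183:203:1,170].tolist())
E
```

```text
t7 [174 175 176 177]
t8 [174 175 176 177]
broken [[180.4, 189.0], [166.5, 189.3]] [[194.7, 223.1], [181.4, 232.3]]
locked [[178.7, 194.8], [164.3, 195.1]] [[198.5, 221.5], [184.7, 231.0]]
S [[15, 125, 102], [15, 129, 101], [15, 116, 99], [12, 21, 120], [120, 8, 163], [113, 11, 188], [107, 11, 200], [107, 11, 200], [116, 11, 189], [135, 3, 154], [14, 47, 115], [14, 124, 99], [15, 125, 100], [15, 130, 100], [15, 128, 100], [16, 129, 99], [15, 131, 99], [15, 126, 99], [16, 131, 97], [15, 126, 97]]
```

The knob sits at row 189.5, where a broken stay is expected (locked would be 195). I'll return to the bar.

Emit:
{"fn": "move_arm", "kwargs": {
  "rows": [
    [0,-18,0,0,0.2],
    [0,-18,0,0,0.2],
    [0,-19,0,0,0.2],
    [0,-19,0,0,0.2],
    [0,-19,0,0,0.2],
    [0,-19,0,0,0.2],
    [0,-19,0,0,0.2],
    [0,-19,0,0,0.2],
    [0,-18,0,0,0.2],
    [1,-18,0,0,0.2],
    [0,0,0,0,0.2],
    [0,0,0,0,0.2]
  ]
}}

```text
time: 19.85
tool_pos: [0.586, 0.0756, 0.3215]
tool_rot: [-3.141, -0.0, 1.562]
contact_force: [-0.0, -0.3, 1.0]
opening: 0.0368
grip_force: 0.0
```

Emit:
{"fn": "move_arm", "kwargs": {
  "rows": [
    [0,0,-15,0,0.2],
    [0,0,-15,0,0.2],
    [0,0,-15,0,0.2],
    [0,0,-15,0,0.2],
    [0,0,-10,0,0.2],
    [0,0,0,0,0.2],
    [0,0,0,0,0.2]
  ]
}}

```text
time: 20.55
tool_pos: [0.5864, 0.0769, 0.252]
tool_rot: [3.141, -0.0, 1.564]
contact_force: [0.1, 0.3, -0.0]
opening: 0.0367
grip_force: 0.0
```

Emit:
{"fn": "move_arm", "kwargs": {
  "rows": [
    [0.5,0,1,0,1],
    [0,0,0,0,1],
    [0,0,0,0,1],
    [0,0,0,0,1],
    [0,0,0,0,1]
  ],
  "newtons": 15
}}

```text
time: 21.05
tool_pos: [0.5869, 0.0766, 0.2528]
tool_rot: [3.141, 0.0, 1.564]
contact_force: [0.2, 0.8, 0.6]
opening: 0.0091
grip_force: 15.0
```

Emit:
{"fn": "move_arm", "kwargs": {
  "rows": [
    [-2.2,0,-0.8,0,1],
    [-2.2,0,-0.8,0,1],
    [0,0,0,0,1]
  ]
}}

```text
time: 21.35
tool_pos: [0.582, 0.0766, 0.2511]
tool_rot: [3.141, 0.0, 1.564]
contact_force: [-0.8, 0.3, 2.5]
opening: 0.0094
grip_force: 15.0
```

Emit:
{"fn": "move_arm", "kwargs": {
  "rows": [
    [-4.4,0,-1.7,0,1],
    [-4.5,0,-1.7,0,1],
    [-8.7,0,-3.8,0,1],
    [-8.5,0,-4.3,0,1],
    [0,0,0,0,1]
  ]
}}

```text
time: 21.85
tool_pos: [0.5544, 0.0767, 0.2384]
tool_rot: [-3.138, 0.0, 1.564]
contact_force: [-1.3, 0.2, -0.4]
opening: 0.0093
grip_force: 15.0
```

Emit:
{"fn": "move_arm", "kwargs": {
  "rows": [
    [-8.3,0,-4.7,0,1],
    [-8,0,-5.1,0,1],
    [-7.8,0,-5.5,0,1],
    [-7.5,0,-5.9,0,1],
    [-7.2,0,-6.2,0,1],
    [-6.9,0,-6.6,0,1],
    [0,0,0,0,1]
  ]
}}

```text
time: 22.55
tool_pos: [0.5092, 0.0769, 0.2041]
tool_rot: [-3.139, -0.0, 1.564]
contact_force: [0.6, 2.2, -3.9]
opening: 0.0088
grip_force: 15.0
```

Emit:
{"fn": "move_arm", "kwargs": {
  "rows": [
    [-6.5,0,-6.9,0,1],
    [-6.2,0,-7.2,0,1],
    [-5.8,0,-7.5,0,1],
    [-5.4,0,-7.8,0,1],
    [-5,0,-8.1,0,1],
    [-4.6,0,-8.3,0,1],
    [0,0,0,0,1]
  ]
}}

```text
time: 23.25
tool_pos: [0.4759, 0.0767, 0.1581]
tool_rot: [-3.14, -0.0, 1.564]
contact_force: [1.9, 5.3, -4.9]
opening: 0.0093
grip_force: 15.0
```

Emit:
{"fn": "move_arm", "kwargs": {
  "rows": [
    [-4,0,-8.5,0,1],
    [-3.7,0,-8.7,0,1],
    [-3.2,0,-8.9,0,1],
    [-2.8,0,-9.1,0,1],
    [-2.3,0,-9.2,0,1],
    [-1.8,0,-9.3,0,1],
    [0,0,0,0,1]
  ]
}}

```text
time: 23.95
tool_pos: [0.4584, 0.0766, 0.1043]
tool_rot: [-3.14, 0.0, 1.564]
contact_force: [-0.1, 4.7, -2.3]
opening: 0.0096
grip_force: 15.0
```

Emit:
{"fn": "move_arm", "kwargs": {
  "rows": [
    [-1.4,0,-8,0,1],
    [-0.7,0,-7,0,1],
    [-0.3,0,-5,0,1],
    [0,0,-3,0,1],
    [0,0,0,0,1],
    [0,0,0,0,1]
  ]
}}

```text
time: 24.55
tool_pos: [0.4558, 0.0765, 0.082]
tool_rot: [-3.139, 0.0, 1.564]
contact_force: [-1.8, 5.2, -3.4]
opening: 0.0094
grip_force: 15.0
```

Emit:
{"fn": "move_arm", "kwargs": {
  "rows": [
    [0,0,-1.5,0,1],
    [0,0,-1.5,0,1],
    [0,0,-1,0,1],
    [0,0,0,0,1],
    [0,0,0,0,1]
  ]
}}

```text
time: 25.05
tool_pos: [0.4556, 0.0766, 0.0781]
tool_rot: [-3.139, 0.0, 1.564]
contact_force: [-2.6, 5.4, -2.1]
opening: 0.0093
grip_force: 15.0
```

Emit:
{"fn": "move_arm", "kwargs": {
  "rows": [
    [0,0,-1,0,1],
    [0,0,-1,0,1],
    [0,0,-1,0,1],
    [0,0,0,0,1],
    [0,0,0,0,1]
  ]
}}

```text
time: 25.55
tool_pos: [0.4556, 0.0766, 0.0761]
tool_rot: [-3.139, 0.0, 1.564]
contact_force: [-6.2, 5.4, 8.5]
opening: 0.0093
grip_force: 15.0
```

Firm contact: the lid is shut. I'll open and withdraw.

Emit:
{"fn": "move_arm", "kwargs": {
  "rows": [
    [0,0,0,0,0.4],
    [0,0,0,0,0.4],
    [0,0,0,0,0.4],
    [0,0,0,0,0.4],
    [0,0,20,0,0.4],
    [0,0,40,0,0.4],
    [0,0,50,0,0.4],
    [0,0,50,0,0.4],
    [-20,-30,0,0,0.4],
    [0,-40,0,0,0.4],
    [0,-40,0,0,0.4],
    [0,0,0,0,0.4]
  ]
}}

```text
time: 26.75
tool_pos: [0.437, -0.0372, 0.2361]
tool_rot: [3.141, 0.002, 1.559]
contact_force: [-0.3, 0.1, 0.5]
opening: 0.0278
grip_force: 0.0
```

Emit:
{"fn": "move_arm", "kwargs": {
  "rows": [
    [-10,-50,0,0,0.4],
    [-10,-50,0,0,0.4],
    [-10,-50,0,0,0.4],
    [0,0,0,0,0.4],
    [0,0,0,0,0.4]
  ]
}}

```text
time: 27.25
tool_pos: [0.4072, -0.1808, 0.2356]
tool_rot: [-3.141, -0.001, 1.561]
contact_force: [0.5, -0.1, 0.8]
opening: 0.0277
grip_force: 0.0
```

```bash
python3 - <<'E'
from h import *
shot('top','t9')
for n in('top0','t9'):
    h=cv2.cvtColor(cv2.imread(f'pics/{n}.png'),cv2.COLOR_BGR2HSV); g=(h[:,:,1]<50)&(h[:,:,2]>120); print(n,[ (np.nonzero(g[232:250,c])[0]+232).tolist() for c in(235,255)])
d=np.abs(cv2.imread('pics/top0.png').astype(int)-cv2.imread('pics/t9.png')).sum(2)>90
print('diff case',d[160:250,165:300].sum(),'jar/slab',d[120:160,190:305].sum(),'mug',d[155:200,65:120].sum(),'bottle',d[170:205,315:345].sum()); print(monitor.observe()['contact_force'])
E
```

```text
top0 [[239, 240, 241, 242], [238, 239, 240, 241]]
t9 [[240, 241], [238, 239, 240]]
diff case 3099 jar/slab 0 mug 201 bottle 0
[ 0.44722437 -0.10470754  0.39762047]
```

```bash
python3 - <<'E'
from h import *
I=[cv2.imread(f'pics/{n}.png') for n in('top0','t9')]
for im in I:
    h=cv2.cvtColor(im,cv2.COLOR_BGR2HSV); k=h[180:215,172,1]<50; print('knob rows',np.nonzero(k)[0]+180)
    m=cv2.inRange(h,(100,120,30),(125,255,255))[155:200,65:120]; y,x=np.nonzero(m); print('mug',len(x),x.mean(),y.mean())
    e=cv2.Canny(im,60,150); print('edges', [(np.nonzero(e[155:235,c])[0]+155).tolist() for c in(200,285)], (np.nonzero(e[185,183:300])[0]+183).tolist())
E
```

```text
knob rows [194 195 196 197 198 199 200]
mug 929 28.83961248654467 22.80947255113025
edges [[156, 158, 162, 165, 224, 228, 229, 230, 233, 234], [156, 158, 163, 201, 223, 230]] [190, 294]
knob rows [194 195 196 197 198 199 200]
mug 924 28.86904761904762 22.803030303030305
edges [[156, 158, 161, 162, 165, 201, 224, 228, 229], [156, 158, 163, 201, 223, 230]] [190, 294]
```

The knob, lid edges and mug are all exactly where they started; the other differences are shadow. Handing in.

```bash
python3 -c "
from h import *
print(workorder.hand_in())"
```

```text
the job is handed in; nothing more can be done
None
```

The stay locked and carried the lid by itself; I then broke it at the knob, lowered the lid by its bar until it was fully shut, and handed the job in after about 27 s, though the hand-in returned no verdict.

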